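Crank up the organizer's ring tier

ROBOT

A 7-joint arm with a two-finger parallel gripper is mounted at the origin on the work surface. World frame = base frame: x ahead of the robot, y to its left, z up, the work surface at z = 0. Lengths are in m, angles in rad, forces in N, time in s.
With the tool pointing down it reaches from about 0.425 to 0.925 m from the base axis. Payload 6.8 kg.
Tool frame: the origin (TCP) lies at the very end of the fingers, on their centre line; the grasp point (between the pads) lies 19 mm behind it; z points along the fingers, y is the direction in which the jaws open and shut (so a half turn about z gives the same grasp; the last joint's range is limited). The gripper opens to 85 mm and grips with 20 to 120 N. Pads are 22 mm wide; open, the fingers measure 114 mm over their backs; the gripper's body (76 mm by 85 mm) begins 54 mm behind the grasp point. The pads swing forward as they close: fully open they stand 13 mm farther back than shut.
Start: joints at [-1.335, 0.477, 0.022, 1.555, -0.011, 1.109, -0.083], TCP at [0.228, 0.636, 0.231] pointing down, gripper open.
Joint ranges: [-2.96, 2.96], [-0.34, 2.1], [-1.41, 1.46], [0.24, 2.44], [-1.37, 4.51], [0.17, 1.92], [-2.96, 2.96]. Speed limits (rad/s): [2.39, 2.39, 3.14, 3.14, 3.14, 3.14, 3.14].

INTERFACE

Orientations are given as a unit quaternion [w, x, y, z].
In Python, from station import bot gives the robot as it stands.
- The arm moves only by the tool move_arm, never from a script. Its argument "commands" is text: rows parted by semicolons, each of 7 numbers parted by spaces: the opening, from 0 (shut) to 1 (fully open), then the shift along the tool's x, y, z in cm, then the turn, a rotation vector about the tool's x, y, z in degrees. In form: gripper tx ty tz rx ry rz; .... A call has 1 to 12 rows; each row shifts and turns the commanded pose from where the row before left it, along the tool's axes as they then stand; what a row does not reach is not made up. A row lasts 1/12 s, in which the tool goes at most 41.7 mm and 7.16 degrees, less where a joint would pass 70% of its speed; a pose out of reach is approached as far as the arm can. A call with a gripper value outside its range is refused whole. The fingers move at their own pace and stop on an object; "force" is the grip in N (left out, the last holds). Time passes only in rows, so rows that do not move let the fingers close. It gives the time, the measured TCP pose, the force and the opening at its end, in the units of the state.
- bot.get_obs(): the state, without advancing time (a new reading comes with each control period).
- bot.read_camera(name): name is "scene" or "top" or "wrist"; returns a dict with "img" (480x640x3 uint8, red, green, blue), "K" (3x3 intrinsics, pixels), "rvec" (rotation vector, rad) and "tvec" (3), from world to camera coordinates, as OpenCV has them; the wrist camera has in their place "hand_eye" (4x4, takes a point from camera to tool coordinates, whose origin is the TCP and whose axes are the flange's). Camera axes: x right, y down, z forward; pixel columns grow to the right and rows downward; lengths in m; the calibration is good to about 2 mm. A picture is of the moment at which its call begins: read the wrist's pose just before it. There is no depth.
- bot.hand_in(): hands the job in, once; it reports no verdict.
The state is a dict: "t": time; "q": joint angles; "joint_vel": joint speeds; "joint_torque": joint torques, N m; "eef_pos": TCP position; "tool_rot": TCP orientation; "contact_force": force on the tool from outside, world axes, zero at the start; "torque": the same for the moment, N m; "gripper_width": opening from 0.0 (shut) to 1.0 (fully open).
Only numpy, scipy, OpenCV 4.12 (cv2) and the standard library are available. Lean on these libraries where they do the work, as an engineer would, in place of code of your own. Each camera call takes 0.05 s, during which the arm holds its last target. There are 200 camera calls.

TASK

Pick up the aluminium crank, fit it fully down onto the square shaft of the acrylic organizer and wind it clockwise (seen from above), nearly two full circles, until the red pointer on the lifting tier is level with the red line on the post. Then pull the crank off and lay it flat inside the round steel dish, and let go. Turn the shaft only with the crank, never with the fingers, and leave the other things on the dresser as they are.

Things in the scene. Friction and masses are not known exactly. Their poses are not given: they have to be found in the camera images.
- crank: Loose aluminium hand crank, 140 g, underside flat on the dresser. Origin: centre of the hub's underside; z up, x along the arm. Hub: upright block 28 x 28 mm, 48 mm tall, sides square to x and y; good to grip across y, pad centre 25 to 40 mm up. Under it a square socket, 15 mm wide, 37 mm deep, sides parallel to the hub's. Arm: 16 mm wide, 10 mm high, flush with the underside, out to x = 70 mm.
- knob_grip (a point): Middle of the crank's upright black round knob, 36 mm above the crank's underside and 60 mm from the hub's axis (crank x). The knob spins freely on the arm; 18 mm diameter, from 12 to 56 mm above the underside.
- crank_mid (a point): Point on the crank's underside at the middle of its length: crank x = 25 mm.
- drive_shaft: Square steel shaft, 12 mm wide, upright on the organizer's white gearbox (76 x 76 mm, 100 mm high). Origin: on its axis at the shoulder, 104 mm above the dresser, where the crank's underside rests when fully on; z up, x and y square to its flats, turning with it. The crank fits in any quarter turn; play 1.5 mm per side, 15 degrees. Friction holds it where left (0.06 N m, about 1 N at the knob).
- shaft_tip (a point): Tip of the square shaft, on its axis, 34 mm above the shoulder: 22 mm of full square, then 12 mm of square taper to 4 mm wide, which guides the crank on.
- tier (a joint): Height in m of the organizer's white lifting tier (140 x 130 mm, with ring cones). Turning the shaft clockwise seen from above raises it, 40 mm a full turn; the other way lowers it. It starts between -0.008 and 0.008; pointer and red line are level at 0.072. No end stop nearby.
- tier_pointer (a point): End of the red pointer on the tier, on the side facing away from the robot (+x side), beside the white post; 4 mm thick.
- red_line (a point): Red line, 4 mm thick, on the white post of the organizer, facing away from the robot, 162 mm above the dresser.
- organizer: Fixed acrylic organizer. Origin on the dresser straight under the shaft's axis; z up. The tower (170 x 150 mm, clear walls to 140 mm, post to 212 mm, raised ring cones to 194 mm high) has its centre at organizer x = 50 mm, y = 180 mm; a low white housing 40 mm high joins it to the gearbox.
- dish: Fixed round steel dish, 150 mm wide outside, 14 mm high, floor 3 mm thick, flat inside floor about 134 mm wide. Origin under its centre.
- case: Cream plastic hair straightener case, latched shut, 85 x 290 x 46 mm, lying on the dresser near the back; origin under its centre. Bystander.
- bottle: Small cobalt blue glass bottle with a black twist cap, 40 mm wide, 70 mm tall, standing; origin under its centre. Bystander.
- holder: Round bamboo toothpick holder, 48 mm wide, 55 mm tall (toothpicks to 68 mm), standing; origin under its centre. Bystander.
- candle: Pale pink jar candle with a brass lid, 68 mm wide, 65 mm tall, standing; origin under its centre. Bystander.
- brush: Dark wooden paddle hairbrush, 200 mm long, 60 mm wide, 30 mm high, lying on the dresser near the robot; origin under its middle, handle to its -x. Bystander.
- compact: Round pink powder compact, 68 mm wide, 16 mm high; origin under its centre. Bystander.
Things that resemble listed ones, but are neither listed nor needed, are in the scene too. Of the things shaped like the crank, the aluminium one is meant. Several things have the shape of the dish; the one meant has the colours described above.

How it is judged:
On the way, in this order (a step that is already met when the one before it is completed fails the run):
1. the crank is fully on the square shaft (distance between crank and drive_shaft below 0.006 m and angle between crank's own z axis and vertical below 0.2 rad), for 0.2 s.
2. with the crank on the shaft, the tier has been wound past half way (all of step 1 and value of joint tier above 0.035 m), for 0.05 s.
3. with the crank still on the shaft, the pointer is level with the red line (all of step 1 and value of joint tier between 0.068 and 0.076 m), for 0.2 s.
At the end, for the whole second after the job is handed in: The tier stands with its pointer within 4 mm of the red line, and the crank lies released and at rest, flat on the floor of the steel dish (underside within 10 mm of the dish's base, tilt under 7 degrees, its middle within 35 mm of the dish's centre) (value of joint tier between 0.068 and 0.076 m and horizontal distance between crank_mid and dish below 0.035 m and z of crank in the frame of dish below 0.01 m and angle between crank's own z axis and vertical below 0.12 rad and linear speed of crank below 0.02 m/s and contact force between the fingers and crank below 0.1 N); the robot touches nothing.
It fails at once if the fingers touch the drive shaft (contact force between the fingers and drive_shaft above 1 N).
It fails at once if a bystander is pushed more than 20 mm or tipped over (distance of any of case, bottle, holder, candle, brush, compact from where it was at the start of the episode above 0.02 m or angle between any of bottle, holder, candle's own z axis and vertical above 0.5 rad).
It also fails if it takes over 72 s, if anything falls off the work surface, if the arm or the gripper's body presses on something with over 40 N, if the wrist force passes 120 N, or if a joint passes its speed limit or range.

## Working session

There is one attempt and no reset: what is moved stays moved. The work goes in short steps, Python scripts to look and compute and a tool call to move; the robot and the scene stay as the last step left them, time stands still between calls to the robot, and variables do not carry over. Pictures are saved under pics/ and viewed, about 8 in all and at most 12, crops included, and the job is handed in when it is done.

Besides the shell and the picture viewer there is one more tool, called as name(argument=value, ...) on one line, values as JSON. move_arm: Moves the arm, as the interface text tells. Its arguments: {"type":"object","properties":{"commands":{"type":"string"},"force":{"type":"number"}},"required":["commands"]}

```bash
mkdir -p pics
python3 - <<'E'
from station import bot
import cv2,numpy as np
np.set_printoptions(precision=4,suppress=True)
o=bot.get_obs();print(o)
for n in("scene","top"):
    c=bot.read_camera(n);cv2.imwrite(f"pics/{n}0.png",c["img"][:,:,::-1]);print(n,c["K"],c["rvec"],c["tvec"])
    np.savez(f"{n}0.npz",**c)
    R=cv2.Rodrigues(np.array(c["rvec"]))[0];print(-R.T@np.array(c["tvec"]).ravel(),R)
c=bot.read_camera("wrist");print(c["K"],c["hand_eye"])
E
```

```text
{'t': 0.0, 'q': array([-1.3351,  0.4778,  0.0223,  1.5565, -0.0115,  1.1093, -0.0831]), 'joint_vel': array([ 0.0012, -0.0014, -0.0009, -0.0022,  0.0013, -0.0003,  0.0001]), 'joint_torque': array([ -0.0001, -59.6461,   1.6081, -28.119 ,   0.0125,   0.0096,
        -0.    ]), 'eef_pos': array([0.2273, 0.6349, 0.2303]), 'tool_rot': array([-0.0001,  0.171 ,  0.9853, -0.0009]), 'contact_force': array([0.4299, 0.4546, 0.1819]), 'torque': array([-0.015 , -0.0548, -0.0083]), 'gripper_width': 1.0022371357112896}
scene [[450.9863   0.     318.4328]
 [  0.     450.9863 243.1848]
 [  0.       0.       1.    ]] [ 1.8095  1.9739 -0.6   ] [ 0.0885 -0.3852  1.3221]
[1.0607 0.0019 0.8827] [[-0.0863  0.9963  0.0013]
 [ 0.827   0.0724 -0.5575]
 [-0.5555 -0.047  -0.8302]]
top [[508.0315   0.     320.4195]
 [  0.     508.0315 242.0236]
 [  0.       0.       1.    ]] [ 2.181  -2.1391  0.0964] [-0.0333  0.5712  1.1754]
[ 0.4458 -0.0423  1.2282] [[ 0.0202 -0.9997 -0.0146]
 [-0.9943 -0.0185 -0.1048]
 [ 0.1045  0.0167 -0.9944]]
[[352.924    0.     318.5202]
 [  0.     352.924  240.7132]
 [  0.       0.       1.    ]] [[ 0.0001 -0.9561 -0.2931  0.0733]
 [ 1.      0.0001  0.0002 -0.0006]
 [-0.0002 -0.2931  0.9561 -0.1436]
 [ 0.      0.      0.      1.    ]]
```

View pics/scene0.png

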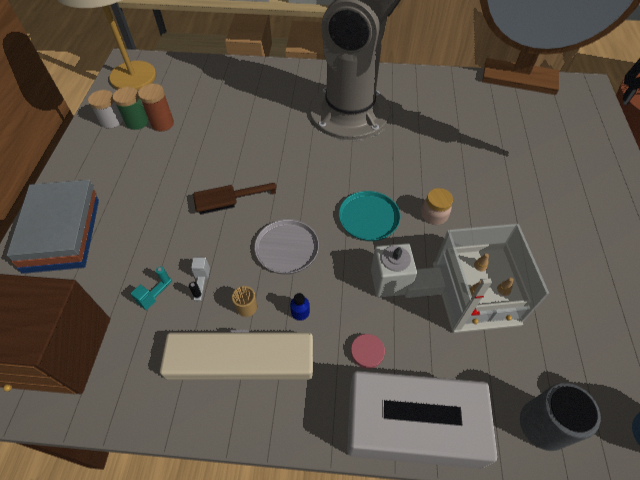

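View pics/top0.png

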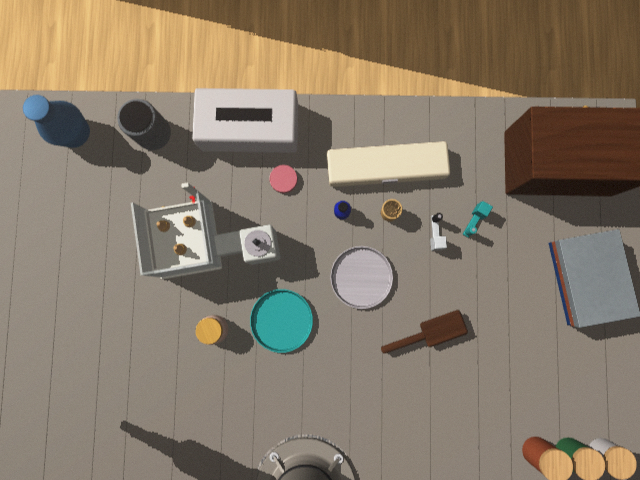

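The scene view shows the aluminium crank at about (200,275), the gearbox shaft at (397,253), the steel dish at (286,247) and the tower pointer and line at (478,305). In the top view the crank is at (438,232), the shaft at (257,243) and the dish at (362,277). Teal copies of the crank and the dish are decoys.

Run:
```python
import cv2,numpy as np
t=cv2.imread("pics/top0.png");s=cv2.imread("pics/scene0.png")
def crop(im,x,y,w=66,h=50):return cv2.resize(im[y:y+h,x:x+w],(396,300),interpolation=cv2.INTER_NEAREST)
out=np.vstack([np.hstack([crop(t,405,205),crop(s,170,250)]),np.hstack([crop(t,225,218),crop(s,362,230)])])
cv2.imwrite("pics/crop1.png",out)
```

```text
(no output)
```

View pics/crop1.png

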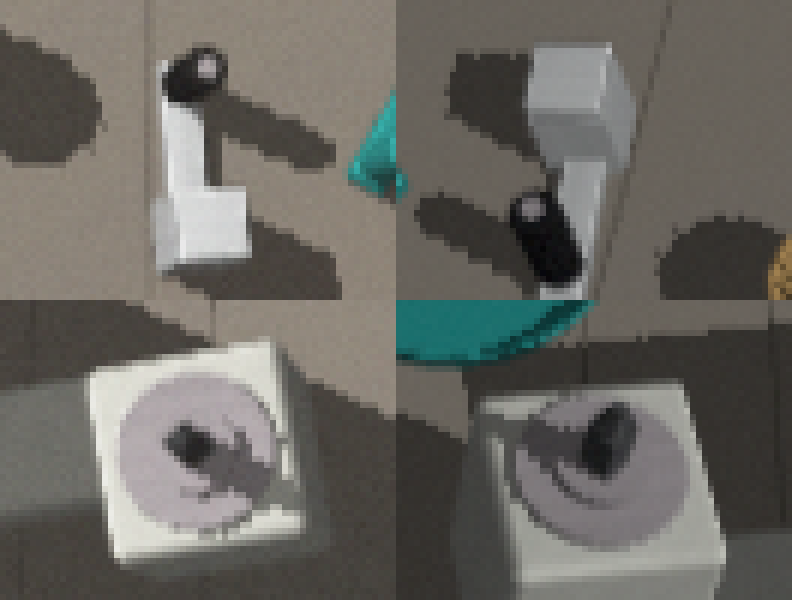

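The crop shows the following:
- **Hub:** the top face centre is near top (440.8,242.5) and scene (198.8,263).
- **Knob:** its top is near (439.6,215.6) and (192.7,284.5).
- **Shaft tip:** it is near (255,241.7) and (400.2,248.3).

```bash
cat > h.py <<'E'
import cv2,numpy as np
np.set_printoptions(precision=4,suppress=True)
from scipy.spatial.transform import Rotation as Ro
def fixed(c): 
    R=cv2.Rodrigues(np.array(c["rvec"]))[0];t=np.array(c["tvec"]).reshape(3);return np.array(c["K"]),R,t
def wrist(c,o):
    H=np.array(c["hand_eye"]);w,x,y,z=o["tool_rot"];T=np.eye(4);T[:3,:3]=Ro.from_quat([x,y,z,w]).as_matrix();T[:3,3]=o["eef_pos"]
    M=np.linalg.inv(T@H);return np.array(c["K"]),M[:3,:3],M[:3,3]
def ray(cam,p):
    K,R,t=cam;d=R.T@np.linalg.inv(K)@np.array([p[0],p[1],1.]);return -R.T@t,d/np.linalg.norm(d)
def plane(cam,p,z):
    o,d=ray(cam,p);return o+d*(z-o[2])/d[2]
def tri(obs):
    A=np.zeros((3,3));b=np.zeros(3);rs=[ray(c,p) for c,p in obs]
    for o,d in rs: P=np.eye(3)-np.outer(d,d);A+=P;b+=P@o
    X=np.linalg.solve(A,b);return X,[round(np.linalg.norm((np.eye(3)-np.outer(d,d))@(X-o))*1000,1) for o,d in rs]
def proj(cam,X):
    K,R,t=cam;x=K@(R@np.array(X)+t);return x[:2]/x[2]
E
python3 - <<'E'
from h import *
C={n:fixed(np.load(n+"0.npz")) for n in("top","scene")}
for n,a,b in [("hub",(440.8,242.5),(198.8,263)),("knob",(439.6,215.6),(192.7,284.5)),("tip",(255,241.7),(400.2,248.3))]:
    print(n,tri([(C["top"],a),(C["scene"],b)]))
q=lambda a:[(405+x/6-.5,205+y/6-.5) for x,y in a]
print([plane(C["top"],p,.048)[:2] for p in q([(178,192),(247,187),(250,257),(186,263)])])
im={n:cv2.cvtColor(cv2.imread(f"pics/{n}0.png"),cv2.COLOR_BGR2HSV) for n in C}
cs=[]
for n,(x0,y0,x1,y1) in {"top":(325,240,400,312),"scene":(250,215,323,276)}.items():
    g=cv2.imread(f"pics/{n}0.png").astype(int)
    m=((g.min(2)>125)|((g[...,0]-g[...,1]>3)&(g[...,2]-g[...,1]>0)&(g.min(2)>60))).astype(np.uint8);k=np.zeros_like(m);k[y0:y1,x0:x1]=1
    m=cv2.morphologyEx(m*k,cv2.MORPH_CLOSE,np.ones((5,5)))
    c=max(cv2.findContours(m,0,1)[0],key=cv2.contourArea);e=cv2.fitEllipse(cv2.convexHull(c));print(n,e,cv2.boundingRect(c),plane(C[n],e[0],.014))
    cs.append((C[n],e[0]))
print(tri(cs))
E
```

```text
hub (array([ 0.574, -0.302,  0.044]), [np.float64(1.6), np.float64(1.6)])
knob (array([ 0.6351, -0.2966,  0.0591]), [np.float64(1.2), np.float64(1.2)])
tip (array([0.5588, 0.12  , 0.1353]), [np.float64(2.1), np.float64(2.1)])
[array([ 0.5877, -0.2874]), array([ 0.5901, -0.3141]), array([ 0.5628, -0.3151]), array([ 0.56  , -0.2904])]
top ((357.8939514160156, 270.57269287109375), (66.29847717285156, 83.6052474975586), 153.8802032470703) (325, 240, 68, 72) [ 0.5065 -0.1127  0.014 ]
scene ((284.3455810546875, 246.1143798828125), (51.2795295715332, 59.13649368286133), 92.75263977050781) (255, 220, 59, 52) [ 0.4944 -0.125   0.014 ]
(array([ 0.5063, -0.1169,  0.0329]), [np.float64(5.3), np.float64(5.3)])
```

move_arm(commands="1 -2 -1.5 0 0 0 0;1 -2 -1.5 0 0 0 0;1 -2 -1.5 0 0 0 0;1 -2 -1.5 0 0 0 0;1 -2 -1.5 0 0 0 0;1 -2 -1.5 0 0 0 0;1 -2 -1.5 0 0 0 0;1 -2 -1.5 0 0 0 0;1 -2 -1.5 0 0 0 0;1 -2 -1.5 0 0 0 0;1 -2 -1.5 0 0 0 0;1 -2 -1.5 0 0 0 0")

```text
t: 1.15
eef_pos: [0.3932, 0.3839, 0.2311]
tool_rot: [-0.0, 0.171, 0.985, -0.0]
contact_force: [0.7, -0.8, 0.4]
gripper_width: 1.0
```

move_arm(commands="1 -2 -1.6 0 0 0 0;1 -2 -1.6 0 0 0 0;1 -2 -1.6 0 0 0 0;1 -2 -1.6 0 0 0 0;1 -2 -1.6 0 0 0 0;1 -2 -1.6 0 0 0 0;1 -2 -1.6 0 0 0 0;1 -2 -1.6 0 0 0 0;1 -2 -1.6 0 0 0 0;1 -2 -1.6 0 0 0 0;1 -2 -1.6 0 0 0 0;1 0 0 0 0 0 0")

```text
t: 2.15
eef_pos: [0.5429, 0.1393, 0.2313]
tool_rot: [0.001, 0.175, 0.985, -0.001]
contact_force: [1.2, -0.7, 1.0]
gripper_width: 1.003
```

Run:
```python
from h import *
from station import bot
o=bot.get_obs();c=bot.read_camera("wrist");print(o["eef_pos"],o["tool_rot"],o["q"])
cv2.imwrite("pics/w1.png",c["img"][:,:,::-1])
cam=wrist(c,o);p=proj(cam,(0.5588,.12,.1353));print(p)
np.savez("w1.npz",K=cam[0],R=cam[1],t=cam[2])
x,y=[int(v) for v in p];x=max(50,min(590,x));y=max(50,min(430,y))
cr=cv2.resize(c["img"][y-50:y+50,x-50:x+50,::-1],(400,400),interpolation=0)
f=cv2.resize(c["img"][:,:,::-1],(400,300));f=cv2.copyMakeBorder(f,0,100,0,0,0)
cv2.imwrite("pics/w1c.png",np.hstack([f,cr]));print(x-50,y-50)
```

```text
[0.5429 0.1393 0.2313] [ 0.0009  0.1747  0.9846 -0.0012] [-0.5748  0.2911  0.2582  1.8481 -0.0829  1.0127  0.9365]
[302.1974 268.4901]
252 218
```

View pics/w1c.png

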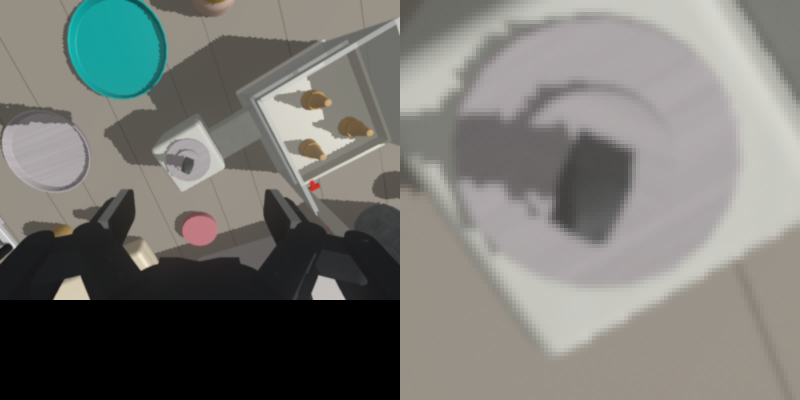

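The wrist view shows the shaft as a dark block with silhouette corners (580,132), (632,148), (605,243) and (555,232) in the right-hand crop. The steel dish is on the left and the red pointer is at (313,186).

Run:
```python
from h import *
d=np.load("w1.npz");cam=(d["K"],d["R"],d["t"]);print(-cam[1].T@cam[2])
C=fixed(np.load("top0.npz"));S=fixed(np.load("scene0.npz"))
print("dish",plane(C,(362.5,277.5),.014),plane(S,(286.7,247),.014),tri([(C,(362.5,277.5)),(S,(286.7,247))]))
u=lambda x,y:((x-400)/4+252-.4,y/4+218-.4)
for z in(.104,.126,.138): 
    p=proj(cam,(.5588,.12,z));print(z,(p-np.array([251.6,217.6]))*4+[400,0])
im=cv2.imread("pics/w1.png",0);k=np.zeros_like(im);k[248:282,288:313]=1
m=((im<85)&(k>0)).astype(np.uint8)
for r in im[246:284:1,286:314:1]:print(" ".join("%3d"%v for v in r))
```

```text
[0.4737 0.1643 0.3748]
dish [ 0.4903 -0.1239  0.014 ] [ 0.4963 -0.1193  0.014 ] (array([ 0.4904, -0.1226,  0.0047]), [np.float64(2.0), np.float64(2.0)])
0.104 [609.4875 146.4926]
0.126 [604.6653 185.2632]
0.138 [601.699 209.112]
138 152 160 164 165 166 166 167 168 169 169 169 170 169 169 170 169 169 169 169 168 168 167 166 166 165 164 162
152 159 162 163 161 158 159 163 166 167 168 168 169 169 169 169 170 170 169 169 169 168 168 168 167 167 166 165
151 155 155 154 149 141 141 153 162 165 165 166 167 168 169 169 169 169 170 170 169 170 169 169 168 168 167 167
133 134 134 133 128 120 121 138 155 162 159 156 157 161 166 168 168 169 169 170 170 170 169 169 169 168 168 168
112 112 112 113 110 107 109 125 147 155 146 134 135 144 154 161 164 166 168 168 169 169 169 169 169 169 169 169
104 104 104 104 104 104 105 116 134 142 126 105 102 115 130 142 151 157 161 165 167 168 168 169 170 169 169 169
103 103 103 103 104 103 104 108 119 123 106  85  82  89 100 113 123 133 144 154 160 165 166 167 168 169 169 169
102 103 102 102 103 103 103 104 105 101  88  77  76  78  81  86  92 101 115 130 143 153
[... 2684 characters left out ...]
 168 168 169 169 168 167 166
168 167 168 167 167 166 166 164 163 160 156 149 140 129 119 117 123 138 154 164 169 169 169 169 167 167 165 165
167 167 167 167 166 166 166 165 165 165 163 161 157 151 147 147 150 156 164 168 169 169 168 166 165 165 164 164
167 167 167 166 166 165 165 165 166 166 165 165 164 163 163 163 165 166 168 169 168 167 166 165 164 163 164 164
167 167 166 166 165 165 165 165 165 166 166 166 166 167 168 168 169 169 168 167 166 165 164 164 164 164 164 164
166 165 165 165 165 165 165 166 166 166 166 167 168 169 169 169 168 167 166 165 164 164 164 163 164 164 164 164
166 165 165 166 166 166 166 166 166 167 168 169 169 169 169 168 166 166 164 164 163 164 164 164 164 164 164 164
```

Run:
```python
from h import *
d=np.load("w1.npz");cam=(d["K"],d["R"],d["t"])
a=plane(cam,(296.6,251.3),.104);b=plane(cam,(309.8,256),.104);e=b-a;print(a,b,np.linalg.norm(e),np.degrees(np.arctan2(e[1],e[0])))
n=np.array([-e[1],e[0],0])/np.linalg.norm(e);m=(a+b)/2;print(m+.006*n,m-.006*n)
T=fixed(np.load("top0.npz"));S=fixed(np.load("scene0.npz"))
# tip seen: bottom of silhouette incl. ~4mm tip near far edge
for p in[(299,276),(301,273)]:print(tri([(cam,p),(T,(255,241.7)),(S,(400.2,248.3))]),plane(cam,p,.138))
```

```text
[0.5544 0.1153 0.104 ] [0.5619 0.1239 0.104 ] 0.011408007654630138 49.16900685910065
[0.5536 0.1235 0.104 ] [0.5627 0.1157 0.104 ]
(array([0.5604, 0.1185, 0.1401]), [np.float64(2.1), np.float64(2.5), np.float64(3.1)]) [0.5625 0.1162 0.138 ]
(array([0.5598, 0.1192, 0.1381]), [np.float64(1.1), np.float64(2.2), np.float64(2.5)]) [0.5608 0.1184 0.138 ]
```

move_arm(commands="1 0 0 0 0 0 -6.3;1 0 0 0 0 0 -6.3;1 0 0 0 0 0 -6.3;1 0 0 0 0 0 -6.3;1 0.1 -3.2 0 0 0 0;1 0.1 -3.2 0 0 0 0;1 0.1 -3.2 0 0 0 0;1 0.1 -3.2 0 0 0 0;1 0.1 -3.2 0 0 0 0;1 0.1 -3.2 0 0 0 0;1 0.1 -3.2 0 0 0 0;1 0.1 -3.2 0 0 0 0")

```text
t: 3.2
eef_pos: [0.557, -0.1104, 0.2311]
tool_rot: [-0.0, -0.049, 0.999, 0.0]
contact_force: [0.6, 0.5, 0.1]
gripper_width: 1.0
```

move_arm(commands="1 0 -3.1 1.3 0 0 0;1 0 -3.1 1.3 0 0 0;1 0 -3.1 1.3 0 0 0;1 0 -3.1 1.3 0 0 0;1 0 -3.1 1.3 0 0 0;1 0 -3.1 1.3 0 0 0;1 0 0 0 0 0 0;1 0 0 0 0 0 0")

```text
t: 3.87
eef_pos: [0.574, -0.2963, 0.1519]
tool_rot: [-0.001, -0.047, 0.999, 0.0]
contact_force: [-0.3, 0.2, 0.2]
gripper_width: 0.999
```

```bash
cat > look.py <<'E'
import sys
from h import *
from station import bot
def look(name,pt,r=60):
    o=bot.get_obs();c=bot.read_camera("wrist");cam=wrist(c,o);w,x,y,z=o["tool_rot"]
    R=Ro.from_quat([x,y,z,w]).as_matrix();print(o["t"],o["eef_pos"],"yaw",np.degrees(np.arctan2(R[1,0],R[0,0])),o["q"])
    p=proj(cam,pt);print("pred",p);np.savez(name+".npz",K=cam[0],R=cam[1],t=cam[2])
    im=c["img"][:,:,::-1];cv2.imwrite(f"pics/{name}.png",im)
    x,y=[int(v) for v in p];x=max(r,min(640-r,x));y=max(r,min(480-r,y));print("crop origin",x-r,y-r,"scale",400/(2*r))
    cr=cv2.resize(im[y-r:y+r,x-r:x+r],(400,400),interpolation=cv2.INTER_LINEAR)
    f=cv2.copyMakeBorder(cv2.resize(im,(400,300)),0,100,0,0,0);cv2.imwrite(f"pics/{name}c.png",np.hstack([f,cr]))
    return im,cam
E
python3 -c "
from look import *
look('w2',(.59,-.3,.048),100)"
```

```text
3.8667 [ 0.574  -0.2963  0.1519] yaw -174.6495423516835 [ 0.1506  0.525   0.3181  1.7165 -0.1955  0.9338  2.21  ]
pred [313.0555 258.1749]
crop origin 213 158 scale 2.0
```

View pics/w2c.png

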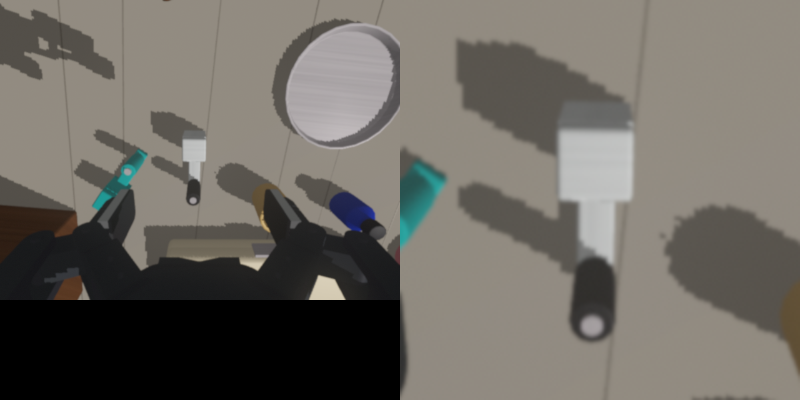

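The hub's top face corners in the crop are (558,130), (632,130), (632,200) and (559,199). The face is square to the tool, the knob is below it, and the teal crank and the holder stand close on either side.

Run:
```python
from h import *
d=np.load("w2.npz");cam=(d["K"],d["R"],d["t"]);T=fixed(np.load("top0.npz"));S=fixed(np.load("scene0.npz"))
u=lambda x,y:((x-400)/2+213-.25,y/2+158-.25)
print(tri([(cam,u(595,165)),(T,(440.3,242)),(S,(198.3,262.5))]),tri([(cam,u(592,326)),(T,(439.1,215.1)),(S,(192.2,284))]))
P=[plane(cam,u(*p),.048) for p in[(558,130),(632,130),(632,200),(559,199)]];print(P,np.mean(P,0))
for i,j in[(0,1),(1,2),(3,2),(0,3)]:e=P[j]-P[i];print(np.degrees(np.arctan2(e[1],e[0])))
print("holder",tri([(T,(391.5,209)),(S,(244,290))]),plane(cam,(560,160),.02))
# teal crank mask, nearest to hub
g=cv2.cvtColor(cv2.imread("pics/top0.png"),cv2.COLOR_BGR2HSV);m=cv2.inRange(g,(80,100,60),(100,255,255));m[:,:420]=0
ys,xs=np.nonzero(m);print("teal",max(plane(T,(x,y),.03)[1] for x,y in zip(xs,ys)),[plane(T,(xs[i],ys[i]),.02)[:2] for i in(xs.argmin(),ys.argmax())])
```

```text
(array([ 0.5754, -0.3018,  0.0479]), [np.float64(1.8), np.float64(0.4), np.float64(1.5)]) (array([ 0.6355, -0.2972,  0.0603]), [np.float64(1.8), np.float64(1.2), np.float64(1.4)])
[array([ 0.5644, -0.3177,  0.048 ]), array([ 0.5619, -0.2911,  0.048 ]), array([ 0.5886, -0.2884,  0.048 ]), array([ 0.5907, -0.3155,  0.048 ])] [ 0.5764 -0.3032  0.048 ]
95.3429182084343
5.8410558948235085
94.50405837564001
4.899880786440443
holder (array([ 0.6462, -0.1841,  0.0742]), [np.float64(0.4), np.float64(0.4)]) [ 0.5032 -0.1188  0.02  ]
teal -0.35913457717505154 [array([ 0.6007, -0.3618]), array([ 0.5937, -0.3689])]
```

move_arm(commands="0.6 -0.1 -0.6 0 0 0 0;0.6 0 0 0 0 0 0;0.6 0 0 1.7 0 0 0;0.6 0 0 1.7 0 0 0;0.6 0 0 1.7 0 0 0;0.6 0 0 1.7 0 0 0;0.6 0 0 1.7 0 0 0;0.6 0 0 1.7 0 0 0;0.6 0 0 1.7 0 0 0;0.6 0 0 1.7 0 0 0;0.6 0 0 0 0 0 0;0.2 0 0 0 0 0 0", force=60)

```text
t: 4.92
eef_pos: [0.5766, -0.3001, 0.0172]
tool_rot: [-0.0, -0.049, 0.999, 0.0]
contact_force: [0.7, 0.4, 0.8]
gripper_width: 0.475
```

move_arm(commands="0 0 0 0 0 0 0;0 0 0 0 0 0 0;0 0 0 0 0 0 0;0 0 0 0 0 0 0;0 0 0 0 0 0 0;0 0 0 0 0 0 0")

```text
t: 5.42
eef_pos: [0.5776, -0.3015, 0.0187]
tool_rot: [0.001, -0.048, 0.999, -0.0]
contact_force: [-0.4, 1.2, 5.7]
gripper_width: 0.322
```

move_arm(commands="0 0 0 -2.2 0 0 0;0 0 0 -2.2 0 0 0;0 0 0 -2.2 0 0 0;0 0 0 -2.2 0 0 0;0 0 0 -2.2 0 0 0;0 0 0 -2.2 0 0 0;0 0 0 -2.2 0 0 0;0 0 0 -2.2 0 0 0;0 0 0 0 0 0 6.6;0 0 0 0 0 0 6.6;0 0 0 0 0 0 6.6;0 0 0 0 0 0 6.6")

```text
t: 6.42
eef_pos: [0.5762, -0.3012, 0.1934]
tool_rot: [-0.0, 0.184, 0.983, 0.0]
contact_force: [-0.4, -0.2, -1.6]
gripper_width: 0.317
```

move_arm(commands="0 0 0 0 0 0 6.6;0 0 0 0 0 0 6.6;0 0 0 0 0 0 6.6;0 2.5 2.6 0 0 0 0;0 2.5 2.6 0 0 0 0;0 2.5 2.6 0 0 0 0;0 2.5 2.6 0 0 0 0;0 2.5 2.6 0 0 0 0;0 2.5 2.6 0 0 0 0;0 2.5 2.6 0 0 0 0;0 2.5 2.6 0 0 0 0;0 0 0 0 0 0 0")

```text
t: 7.42
eef_pos: [0.56, -0.0036, 0.1928]
tool_rot: [-0.001, 0.343, 0.939, 0.002]
contact_force: [-0.0, 0.3, -2.0]
gripper_width: 0.313
```

```bash
python3 -c "
from look import *
o=bot.get_obs();p=o['eef_pos']
im,cam=look('w3',p+[.01,-.01,.03],75)
for z in(0,.017): pass
print(proj(cam,(.561,.118,.138)),proj(cam,(.561,.118,.104)))
for n in('top','scene'):
    c=bot.read_camera(n);cv2.imwrite(f'pics/{n}3.png',c['img'][:,:,::-1])
"
```

```text
7.4167 [ 0.56   -0.0036  0.1928] yaw 139.9344667609924 [-0.492   0.3562  0.4907  1.8987 -0.2111  0.9378  0.9701]
pred [315.5666 372.3981]
crop origin 240 297 scale 2.6666666666666665
[493.334  124.4168] [467.5025 125.8401]
```

View pics/w3c.png

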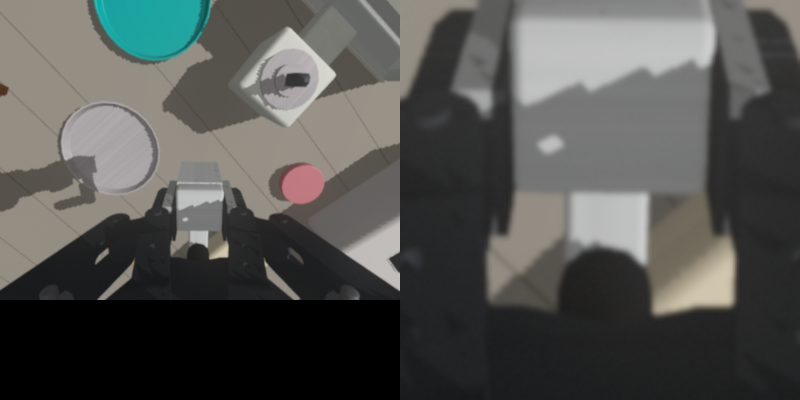

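The crank is held square, with the hub's top face from (513,18) to (710,190) in the crop. The shaft tip is at about (494,123) in full pixels, against a prediction of (493,124), so the shaft's position is confirmed.

Run:
```python
from h import *
d=np.load("w3.npz");cam=(d["K"],d["R"],d["t"]);tcp=np.array([.56,-.0036,.1928])
u=lambda x,y:((x-400)/2.667+240-.3,y/2.667+297-.3)
P=np.array([plane(cam,u(*p),.1928+.0293) for p in[(512,18),(712,18),(708,190),(515,190)]])
print(P,P.mean(0)-tcp,np.linalg.norm(P-np.roll(P,1,0),axis=1))
for e in(P[1]-P[0],P[2]-P[3],P[3]-P[0],P[2]-P[1]):print(np.degrees(np.arctan2(e[1],e[0])))
g=cv2.imread("pics/w3.png",0)[105:145,440:505];m=(g<70).astype(np.uint8)
c=max(cv2.findContours(m,0,1)[0],key=cv2.contourArea);print(cv2.boundingRect(c),cv2.minAreaRect(c),c[c[:,0,0].argmax()])
hub=P.mean(0);D=np.array([.561,.118])-hub[:2];a=np.radians(139.93);x=np.array([np.cos(a),np.sin(a)]);y=np.array([x[1],-x[0]])
print("hub",hub,"move cm",100*D@x,100*D@y)
```

```text
[[ 0.5404 -0.0045  0.2221]
 [ 0.5577  0.0161  0.2221]
 [ 0.5786 -0.0012  0.2221]
 [ 0.5608 -0.0222  0.2221]] [-0.0006  0.0007  0.0293] [0.0271 0.0269 0.0271 0.0275]
49.86365367732808
49.82748498198635
-40.88201429717147
-39.47398461656944
(16, 13, 36, 20) ((33.5, 22.5), (19.0, 35.0), 90.0) [[51 28]]
hub [ 0.5594 -0.0029  0.2221] move cm 7.660425093002346 9.358908141961612
```

move_arm(commands="0 2 2.4 0 0 0 0;0 2 2.4 0 0 0 0;0 2 2.4 0 0 0 0;0 1.7 2.2 0 0 0 0;0 0 0 0 0 0 0;0 0 0 0 0 0 0")

```text
t: 8.07
eef_pos: [0.5637, 0.1083, 0.1931]
tool_rot: [0.0, 0.347, 0.938, -0.0]
contact_force: [-1.5, -0.3, -2.2]
gripper_width: 0.32
```

Run:
```python
from look import *
o=bot.get_obs();print(o["eef_pos"])
cr=[]
for n in("top","scene"):
    c=bot.read_camera(n);im=c["img"][:,:,::-1].copy();cam=fixed(c)
    p=proj(cam,(.561,.118,.138));q=proj(cam,(.561,.118,.104));print(n,p,q)
    x,y=int(p[0]),int(p[1]);cr.append(cv2.resize(im[y-40:y+40,x-40:x+40],(400,400),interpolation=0))
cv2.imwrite("pics/s4.png",np.hstack(cr))
```

```text
[0.5637 0.1083 0.1931]
top [254.7904 240.5081] [256.9724 242.1514]
scene [398.3598 248.418 ] [395.8818 257.5636]
```

View pics/s4.png

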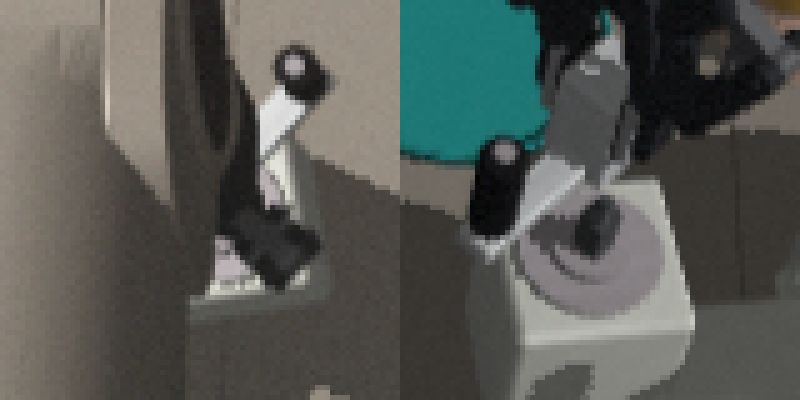

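The top view is blocked by the gripper. The scene view shows the hub just above the shaft and slightly short of it, which matches the measured TCP. I'll correct that by about 1 cm.

move_arm(commands="0 0.4 0.3 0 0 0 0;0 0.4 0.3 0 0 0 0;0 0 0 0 0 0 0;0 0 0 0 0 0 0;0 0 0 0 0 0 0")

```text
t: 8.58
eef_pos: [0.5614, 0.1178, 0.1933]
tool_rot: [0.0, 0.348, 0.938, -0.0]
contact_force: [-0.4, -1.2, -1.9]
gripper_width: 0.316
```

Run:
```python
from look import *
L=lambda n:(lambda d:(d["K"],d["R"],d["t"]))(np.load(n+".npz"))
print(tri([(L("w1"),(300,274)),(L("w3"),(493,123.5))]),bot.get_obs()["eef_pos"])
im=cv2.imread("pics/w3.png",0)
for r in im[112:138:2,460:500:2]:print(" ".join("%3d"%v for v in r))
```

```text
(array([0.5605, 0.1177, 0.1393]), [np.float64(0.3), np.float64(0.3)]) [0.5614 0.1178 0.1933]
174 174 174 174 174 174 174 175 175 174 175 176 176 176 177 180 181 180 179 179
172 172 173 173 172 172 172 172 172 173 173 174 174 175 175 179 180 179 179 177
160 158 154 145 137 131 126 125 127 132 135 141 148 151 154 164 167 171 177 176
 94  83  77  68  63  60  56  55  60  66  71  75  82  84  87  93 100 132 172 175
 54  51  51  51  50  50  52  52  52  57  63  66  69  72  74  75  78 103 164 175
 51  51  50  51  51  51  52  53  52  53  56  63  68  72  78  83  84  93 148 174
 52  52  51  51  51  51  51  53  52  52  53  58  64  69  85  95  93  95 140 173
 52  51  52  51  51  51  52  52  52  53  54  55  58  65  88  96  95  99 151 173
 52  52  52  51  52  51  53  53  53  54  54  54  55  65  91  96  96 104 159 174
 53  53  53  53  53  52  53  52  53  53  53  53  55  65  89  93  93 115 165 176
 53  53  52  54  53  53  54  52  53  53  53  54  55  56  65  68  73 127 173 177
 52  53  52  52  52  53  53  52  53  53  52  53  54  55  59  62  96 159 176 174
 56  55  55  54  53  54  55  54  54  56  57  60  61  64  70  86 145 175 174 171
```

Wrist triangulation puts the tip at (0.5605, 0.1177, 0.139), and the tool is right over it, so I'll descend.

move_arm(commands="0 0 0 0.9 0 0 0;0 0 0 0.9 0 0 0;0 0 0 0.9 0 0 0;0 0 0 0.9 0 0 0;0 0 0 0.6 0 0 0;0 0 0 0.6 0 0 0;0 0 0 0.6 0 0 0;0 0 0 0 0 0 0")

```text
t: 9.25
eef_pos: [0.5614, 0.1175, 0.1382]
tool_rot: [0.0, 0.348, 0.938, -0.0]
contact_force: [0.9, -0.7, -3.7]
gripper_width: 0.319
```

move_arm(commands="0 0 0 0.5 0 0 0;0 0 0 0.5 0 0 0;0 0 0 0.3 0 0 0;0 0 0 0.3 0 0 0;0 0 0 0 0 0 0;0 0 0 0 0 0 0")

```text
t: 9.75
eef_pos: [0.5616, 0.1177, 0.1231]
tool_rot: [0.0, 0.348, 0.938, -0.0]
contact_force: [3.3, -2.3, -3.6]
gripper_width: 0.319
```

move_arm(commands="0 0 0 0.2 0 0 0;0 0 0 0.1 0 0 0;0 0 0 0 0 0 0;0 0 0 0 0 0 0;0 0 0 0 0 0 0")

```text
t: 10.17
eef_pos: [0.5618, 0.1177, 0.1225]
tool_rot: [0.0, 0.348, 0.937, 0.001]
contact_force: [-5.3, -3.8, 16.9]
gripper_width: 0.317
```

Seated, with an upward push of 17 N. Now I'll release, rise and check.

move_arm(commands="0.6 0 0 0 0 0 0;0.6 0 0 0 0 0 0;0.6 0 0 0 0 0 0;0.6 0 0 -1.5 0 0 0;0.6 0 0 -2 0 0 0;0.6 0 0 -2 0 0 0;0.6 0 0 -2 0 0 0;0.6 0 0 0 0 0 0;0.6 0 0 0 0 0 0")

```text
t: 10.92
eef_pos: [0.5617, 0.1187, 0.196]
tool_rot: [0.0, 0.347, 0.938, 0.001]
contact_force: [0.1, -0.9, -0.6]
gripper_width: 0.6
```

```bash
python3 -c "
from look import *
im,cam=look('w5',(.585,.1,.152),75)
a=np.radians(-40)
print(proj(cam,(.561,.118,.152)),proj(cam,(.561+.06*np.cos(a),.118+.06*np.sin(a),.16)))
"
```

```text
10.9167 [0.5617 0.1187 0.196 ] yaw 139.3323352567756 [-0.6802  0.371   0.4633  1.8642 -0.2015  0.9504  0.7345]
pred [320.0646 313.8824]
crop origin 245 238 scale 2.6666666666666665
[316.6455 266.7738] [317.9182 365.5486]
```

View pics/w5c.png

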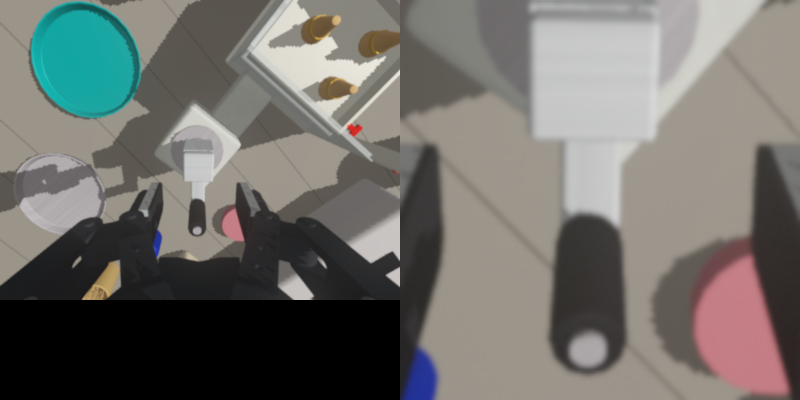

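The crank is fully on: hub and knob are within 2 px of prediction. Next I'll grip the knob.

move_arm(commands="0.6 -2 0 0 0 0 0;0.6 -2 0 0 0 0 0;0.6 -2 -0.1 0 0 0 0;0.6 0 0 0 0 0 0;0.6 0 0 1.4 0 0 0;0.6 0 0 1.4 0 0 0;0.6 0 0 1.4 0 0 0;0.6 0 0 1.4 0 0 0;0.6 0 0 1.4 0 0 0;0.6 0 0 0 0 0 0;0.3 0 0 0 0 0 0;0.1 0 0 0 0 0 0", force=40)

```text
t: 11.97
eef_pos: [0.606, 0.0783, 0.1254]
tool_rot: [-0.0, 0.348, 0.938, -0.0]
contact_force: [0.2, 0.1, 0.5]
gripper_width: 0.328
```

move_arm(commands="0 0 0 0 0 0 0;0 0 0 0 0 0 0;0 0 0 0 0 0 0;0 0 0 0 0 0 0")

```text
t: 12.3
eef_pos: [0.6066, 0.0782, 0.1259]
tool_rot: [0.0, 0.348, 0.938, 0.0]
contact_force: [-0.4, 0.4, 2.3]
gripper_width: 0.198
```

Run:
```python
from look import *
T=fixed(np.load("top0.npz"))
print("post",plane(T,(186,186),.212),"walls near corner",[plane(T,p,.14)[:2] for p in[(218,266),(204,195),(145,273),(136,208)]])
print(bot.get_obs()["eef_pos"])
```

```text
post [0.6625 0.2517 0.212 ] walls near corner [array([0.5042, 0.1951]), array([0.6586, 0.2321]), array([0.4861, 0.3519]), array([0.6272, 0.3797])]
[0.6066 0.0782 0.1259]
```

The tower wall may pass within 90 mm of the shaft, so I'll turn the tool 30° about the free knob to make the fingers slim on that side. Then I'll wind half a turn.

move_arm(commands="0 0 0 0 0 0 6;0 0 0 0 0 0 6;0 0 0 0 0 0 6;0 0 0 0 0 0 6;0 0 0 0 0 0 6;0 0 0 0 0 0 0;0 -0.6 -1.45 0 0 0 0;0 -0.2 -1.55 0 0 0 0;0 0.2 -1.55 0 0 0 0;0 0.6 -1.45 0 0 0 0;0 0 0 0 0 0 0;0 0 0 0 0 0 0")

```text
t: 13.3
eef_pos: [0.5493, 0.0569, 0.126]
tool_rot: [0.0, 0.578, 0.816, -0.0]
contact_force: [-1.5, -5.1, 5.1]
gripper_width: 0.197
```

Run:
```python
from look import *
o=bot.get_obs();d=o["eef_pos"]-[.561,.118,0];w,x,y,z=o["tool_rot"];print(o["t"],o["eef_pos"],np.hypot(*d[:2]),np.degrees(np.arctan2(d[1],d[0])),o["contact_force"],np.degrees(Ro.from_quat([x,y,z,w]).as_rotvec()))
cr=[]
for n,P in(("scene",(.585,.1,.13)),("scene",(.67,.25,.16))):
    c=bot.read_camera(n);im=c["img"][:,:,::-1];cam=fixed(c);x,y=proj(cam,P).astype(int);print(x-40,y-40)
    cr.append(cv2.resize(im[y-40:y+40,x-40:x+40],(400,400),interpolation=0))
cv2.imwrite("pics/s6.png",np.hstack(cr))
```

```text
13.3 [0.5493 0.0569 0.126 ] 0.06218523881059341 -100.8212756078568 [-1.5384 -5.1381  5.0781] [103.9884 146.8782  -0.0461]
348 220
435 257
```

View pics/s6.png

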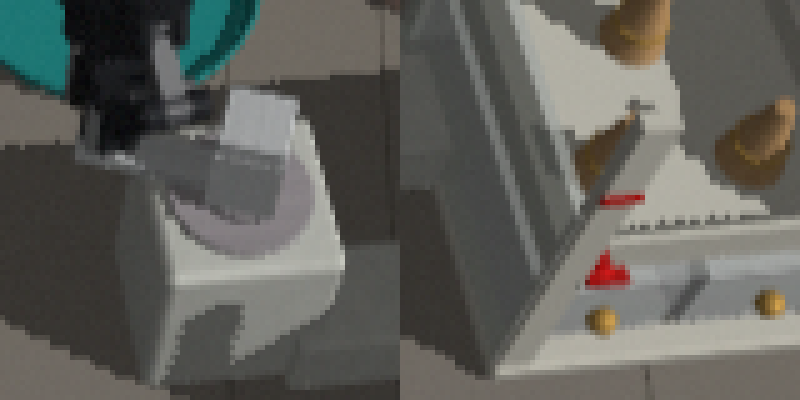

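The crank turns with the knob. The pointer at crop (607,268) is still well below the line at (622,199). I'll wind on.

move_arm(commands="0 0.95 -1.25 0 0 0 0;0 1.25 -0.95 0 0 0 0;0 1.45 -0.6 0 0 0 0;0 1.55 -0.2 0 0 0 0;0 1.55 0.2 0 0 0 0;0 1.45 0.6 0 0 0 0;0 1.25 0.95 0 0 0 0;0 0.95 1.25 0 0 0 0;0 0.6 1.45 0 0 0 0;0 0.2 1.55 0 0 0 0;0 -0.2 1.55 0 0 0 0;0 -0.6 1.45 0 0 0 0")

```text
t: 14.4
eef_pos: [0.5729, 0.176, 0.1256]
tool_rot: [0.0, 0.577, 0.817, -0.001]
contact_force: [-2.9, -6.9, 6.3]
gripper_width: 0.201
```

```bash
cat > st.py <<'E'
from look import *
o=bot.get_obs();d=o["eef_pos"]-[.561,.118,0];print(o["t"],o["eef_pos"],"R",np.hypot(*d[:2]),"phi",np.degrees(np.arctan2(d[1],d[0])),o["contact_force"],o["gripper_width"])
def pointer(img,cam):
    m=((img[...,2].astype(int)-img[...,1]>70)&(img[...,1]<80)).astype(np.uint8);m[:257]=0;m[350:]=0;m[:,:435]=0;m[:,:0]=0;m[:,530:]=0
    n,l,s,c=cv2.connectedComponentsWithStats(m);return [(s[i].tolist(),c[i]) for i in range(1,n) if s[i,4]>3]
c=bot.read_camera("scene");im=np.ascontiguousarray(c["img"][:,:,::-1]);cam=fixed(c)
for n,i in(("start",cv2.imread("pics/scene0.png")),("now",im)):print(n,pointer(i,cam))
cv2.imwrite("pics/last.png",im)
B=[plane(fixed(np.load("top0.npz")),(186,186),.212)]
for z in(.09,.13,.162):print(z,proj(cam,(.675,.25,z)))
E
python3 st.py
```

```text
14.4 [0.5729 0.176  0.1256] R 0.05919206414963977 phi 78.35312210671047 [-2.8596 -6.911   6.3239] 0.20071524425687173
start [([475, 296, 9, 2, 13], array([478.8462, 296.4615])), ([472, 308, 8, 7, 33], array([475.4848, 312.1818]))]
now [([475, 296, 9, 2, 14], array([479. , 296.5])), ([475, 303, 9, 7, 35], array([479.0286, 306.6   ]))]
0.09 [464.8359 317.0313]
0.13 [470.7398 307.8404]
0.162 [475.8155 299.939 ]
```

move_arm(commands="0 -1.05 1.2 0 0 0 0;0 -1.25 0.95 0 0 0 0;0 -1.45 0.6 0 0 0 0;0 -1.55 0.2 0 0 0 0;0 -1.55 -0.2 0 0 0 0;0 -1.45 -0.6 0 0 0 0;0 -1.25 -0.95 0 0 0 0;0 -0.95 -1.25 0 0 0 0;0 -0.6 -1.45 0 0 0 0;0 -0.2 -1.55 0 0 0 0;0 0.2 -1.55 0 0 0 0;0 0.6 -1.45 0 0 0 0")

```text
t: 15.45
eef_pos: [0.551, 0.0568, 0.1263]
tool_rot: [0.001, 0.578, 0.816, 0.001]
contact_force: [2.0, 1.6, 3.2]
gripper_width: 0.198
```

```bash
python3 st.py
```

```text
15.45 [0.551  0.0568 0.1263] R 0.061985680829875774 phi -99.30965461285479 [1.9574 1.6064 3.2145] 0.19840438252771322
start [([475, 296, 9, 2, 13], array([478.8462, 296.4615])), ([472, 308, 8, 7, 33], array([475.4848, 312.1818]))]
now [([475, 296, 12, 9, 53], array([481.4151, 300.3208]))]
0.09 [464.8359 317.0313]
0.13 [470.7398 307.8404]
0.162 [475.8155 299.939 ]
```

move_arm(commands="0 0.95 -1.25 0 0 0 0;0 1.25 -0.95 0 0 0 0;0 1.45 -0.6 0 0 0 0;0 1.55 -0.2 0 0 0 0;0 1.55 0.2 0 0 0 0;0 1.45 0.6 0 0 0 0;0 1.25 0.95 0 0 0 0;0 0.95 1.25 0 0 0 0;0 0.6 1.45 0 0 0 0;0 0.2 1.55 0 0 0 0;0 0 0 0 0 0 0;0 0 0 0 0 0 0")

```text
t: 16.5
eef_pos: [0.5426, 0.1742, 0.126]
tool_rot: [0.001, 0.577, 0.816, 0.001]
contact_force: [-0.0, 1.8, 6.2]
gripper_width: 0.2
```

```bash
python3 st.py
python3 - <<'E'
import cv2,numpy as np
f=lambda n:cv2.resize(cv2.imread(n)[270:330,455:515],(400,400),interpolation=0)
cv2.imwrite("pics/s7.png",np.hstack([f("pics/scene0.png"),f("pics/last.png")]))
E
```

```text
16.5 [0.5426 0.1742 0.126 ] R 0.05916585096193576 phi 108.0780853733206 [-0.0366  1.7649  6.19  ] 0.20047227989124472
start [([475, 296, 9, 2, 13], array([478.8462, 296.4615])), ([472, 308, 8, 7, 33], array([475.4848, 312.1818]))]
now [([475, 294, 15, 7, 52], array([483.2308, 297.4231]))]
0.09 [464.8359 317.0313]
0.13 [470.7398 307.8404]
0.162 [475.8155 299.939 ]
```

View pics/s7.png

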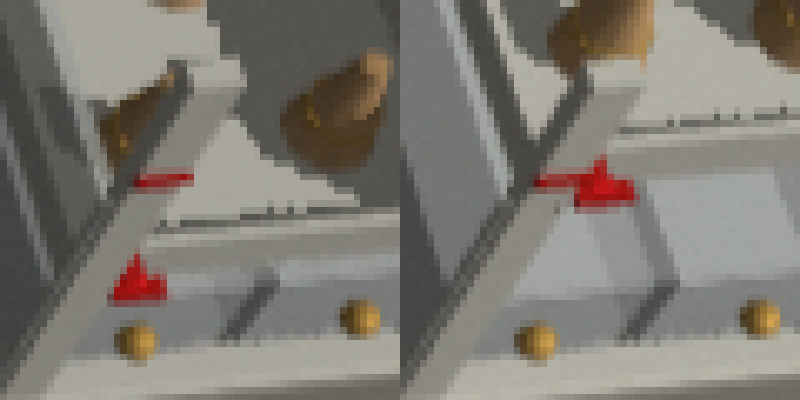

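The scene view shows the pointer nearly at the line but still slightly low. At about 4 mm per pixel, that isn't precise enough. I'll let go of the knob and look at the post close up with the wrist camera.

move_arm(commands="0.5 0 0 0 0 0 0;0.5 0 0 0 0 0 0;0.5 0 0 0 0 0 0;0.5 0 0 -3 0 0 0;0.5 0 0 -3.5 0 0 0;0.5 0 0 -3.5 0 0 0;0.5 0 0 -3.5 0 0 0;0.5 0 0 -3.5 0 0 0;0.5 0 0 0 0 0 6.9;0.5 0 0 0 0 0 6.9;0.5 0 0 0 0 0 6.9;0.5 0 0 0 0 0 6.9")

```text
t: 17.55
eef_pos: [0.5403, 0.1728, 0.2952]
tool_rot: [-0.0, 0.758, 0.652, -0.0]
contact_force: [0.1, 0.4, -0.3]
gripper_width: 0.502
```

move_arm(commands="1 0 0 0 0 0 6.9;1 0 0 0 0 0 6.9;1 0 0 0 0 0 6.9;1 0 0 0 0 0 6.9;1 0 0 0 0 0 6.9;1 0 0 0 0 0 6.9;1 0 0 0 0 0 6.9;1 0 0 0 0 0 6.9;1 0 0 0 0 0 6.9;1 0 0 0 0 0 6.9;1 0 0 0 0 0 0;1 0 0 0 0 0 0")

```text
t: 18.55
eef_pos: [0.5404, 0.1728, 0.2949]
tool_rot: [0.0, 0.994, 0.113, -0.0]
contact_force: [-0.1, 0.1, -0.5]
gripper_width: 0.999
```

move_arm(commands="1 2.8 -0.6 0 0 0 0;1 2.8 -0.6 0 0 0 0;1 2.8 -0.6 0 0 0 0;1 2.8 -0.6 0 0 0 0;1 2.8 -0.6 0 0 0 0;1 2.8 -0.6 0 0 0 0;1 2.8 -0.6 0 0 0 0;1 2.8 -0.6 0 0 0 0;1 0 0 2.4 0 0 0;1 0 0 2.4 0 0 0;1 0 0 2.4 0 0 0;1 0 0 0 0 0 0")

```text
t: 19.55
eef_pos: [0.746, 0.2687, 0.2168]
tool_rot: [0.0, 0.994, 0.112, -0.005]
contact_force: [-0.3, 0.2, -0.7]
gripper_width: 0.998
```

```bash
python3 -c "
from look import *
im,cam=look('w8',(.67,.255,.162),50)
m=((im[...,2].astype(int)-im[...,1]>80)&(im[...,1]<90)).astype(np.uint8)
n,l,s,c=cv2.connectedComponentsWithStats(m);print([(s[i].tolist(),c[i]) for i in range(1,n) if s[i,4]>15])
"
```

```text
19.55 [0.746  0.2687 0.2168] yaw 12.862397789862362 [-0.8523  0.8364  0.8414  1.2548 -0.6091  1.3148 -1.3744]
pred [311.2198 371.854 ]
crop origin 261 321 scale 4.0
[([280, 356, 22, 21, 267], array([290.8127, 363.4195])), ([303, 370, 22, 5, 98], array([312.8878, 372.2143]))]
```

View pics/w8c.png

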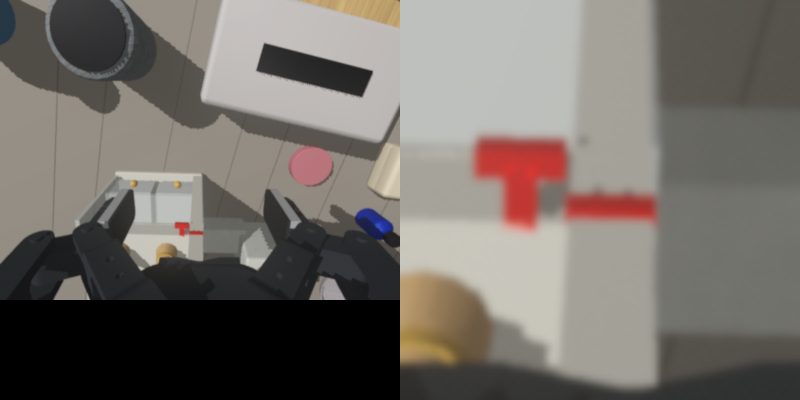

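The close view shows a T-shaped pointer. Its crossbar is at crop rows 140–180 and ends beside the post, and the line is at rows 195–218. The bar is still below the line. I'll take a second, steeper view to triangulate the height gap.

move_arm(commands="1 0 0 -2.5 0 0 0;1 0 0 -2.5 0 0 0;1 0 0 -2.5 0 0 0;1 -2.5 0 0 0 0 0;1 -2.5 0 0 0 0 0;1 -2.5 0 0 0 0 0;1 -2.5 0 0 0 0 0;1 0 0 0 0 0 0;1 0 0 0 0 0 0;1 0 0 0 0 0 0")

```text
t: 20.43
eef_pos: [0.6521, 0.2474, 0.3001]
tool_rot: [-0.001, 0.994, 0.111, 0.001]
contact_force: [0.7, 0.4, -0.0]
gripper_width: 0.997
```

```bash
python3 -c "
from look import *
im,cam=look('w9',(.67,.255,.162),40)
L=lambda n:(lambda d:(d['K'],d['R'],d['t']))(np.load(n+'.npz'))
def red(im):
    m=((im[...,2].astype(int)-im[...,1]>60)&(im[...,1]<110)).astype(np.uint8)
    n,l,s,c=cv2.connectedComponentsWithStats(m);return m,[(s[i].tolist(),c[i]) for i in range(1,n) if s[i,4]>10]
for f in('w8','w9'):
    i=cv2.imread(f'pics/{f}.png');m,b=red(i);print(f,b)
    x0=min(s[0] for s,_ in b)-2;y0=min(s[1] for s,_ in b)-2;x1=max(s[0]+s[2] for s,_ in b)+2;y1=max(s[1]+s[3] for s,_ in b)+2
    d=i[...,2].astype(int)-i[...,1];print(x0,y0)
    for r in d[y0:y1,x0:x1:2]:print(' '.join('%3d'%v for v in r))
"
```

```text
20.4333 [0.6521 0.2474 0.3001] yaw 12.789341043331481 [-1.0229  0.6152  0.9359  1.4574 -0.5017  1.318  -1.3987]
pred [312.9024 205.9634]
crop origin 272 165 scale 5.0
w8 [([482, 235, 24, 4, 38], array([491.6316, 236.5526])), ([464, 254, 4, 24, 48], array([465.4583, 262.7708])), ([280, 356, 23, 22, 314], array([290.9968, 363.6019])), ([302, 370, 23, 6, 128], array([313.5703, 372.4219]))]
278 233
  6   6   7   7   6   6   7   6   6   7   7   6   6   6   6   6   6   6   6   6   6   6   6   6   6   6   6   6   7   7   7   7   7   7   7   7   7   7   6   6   7   6   6   6   6   6   6   6   7   6   7   6   7   6   6   6   6   6   6   7   6   7   6   7   6   6   6   7   6   7   6   6   7   7   6   6   6   6   7   6   6   7   6   6   6   6   7   8   7   7   7   8   7   8   7   7   7   8   8   8   7   8   7  11  23  33  41  46  43  39  38  36  31  24  18
  6   6   7   6   6   7   6   6   6   6   6   6   6   6   6   7   6   6   6   6   6   6   6   6   6   7   6   6   7   7   7   7   7   8   7   7   7   7   6   6   6   6   6   6   7   6   6   6   6   6   7   6   7   6   7   7   6   6   7   7   
[... 28229 characters left out ...]
   6   6   7   6   7   6   6   6   7   6   6   7   6   7   6   6   7   7   6   6   6   7   6   6   6   6   7   6   7   7   7   8   7   8   7   7   7   7   7   7   6   7   7   6   7   7   7   7   7   7   7   7   7   7   7   7   7   6   7   6   7   7   7   7
  3   3   3   7  22  31  47  32   5   2   3   2   2   2   3   3   2   3   2   2   3   4   4   4   5   4   4   4   5   5   4   4   4   4   4   4   4   4   4   4   4   4   5   5   6   7   7   6   6   6   7   6   6   6   6   6   7   6   6   6   6   6   7   6   6   7   7   7   7   6   6   6   6   6   6   6   7   7   7   7   8   7   6   7   7   7   7   7   7   7   6   7   6   7   7   7   7   7   7   7   7   7   7   7   8   7   7   7   6   7   7
```

The dump was far more output than I needed, so next I'll extract only the edges. I'll triangulate the bar's top back edge and the line's top edge, which are the lower image edges in both wrist views.

Run:
```python
from h import *
L=lambda n:(lambda d:(d['K'],d['R'],d['t']))(np.load(n+'.npz'))
E={}
for f in('w8','w9'):
    i=cv2.imread(f'pics/{f}.png').astype(float);d=i[...,2]-i[...,1];m=(d>60).astype(np.uint8)
    p=proj(L(f),(.67,.255,.162)).astype(int);k=np.zeros_like(m);k[p[1]-30:p[1]+30,p[0]-45:p[0]+30]=1;m*=k
    ys,xs=np.nonzero(m);x0,x1=xs.min(),xs.max()
    prof=[]
    for x in range(x0,x1+1):
        col=d[:,x]*k[:,x];r=np.nonzero(col>65)[0]
        if len(r)==0:continue
        a,b=r[0],r[-1];sa=a-(col[a]-65)/(col[a]-col[a-1]);sb=b+(col[b]-65)/(col[b]-col[b+1]);prof.append((x,sa,sb))
    E[f]=np.array(prof);print(f,p,x0,x1);print(np.round(E[f][::1],1).tolist())
```

```text
w8 [311 371] 280 324
[[280.0, 356.9, 364.8], [281.0, 355.7, 365.0], [282.0, 355.5, 365.1], [283.0, 355.5, 365.1], [284.0, 355.5, 365.1], [285.0, 355.5, 365.3], [286.0, 355.5, 366.0], [287.0, 355.5, 376.4], [288.0, 355.6, 377.0], [289.0, 355.8, 377.3], [290.0, 355.8, 377.5], [291.0, 355.8, 377.7], [292.0, 355.8, 378.0], [293.0, 355.8, 378.2], [294.0, 355.8, 377.7], [295.0, 355.8, 372.6], [296.0, 355.8, 365.8], [297.0, 355.8, 365.7], [298.0, 355.9, 365.9], [299.0, 355.9, 365.9], [300.0, 355.9, 365.9], [301.0, 356.3, 365.7], [302.0, 358.9, 374.1], [303.0, 369.7, 375.2], [304.0, 369.5, 375.1], [305.0, 369.5, 375.1], [306.0, 369.6, 375.1], [307.0, 369.6, 375.1], [308.0, 369.5, 375.2], [309.0, 369.4, 375.3], [310.0, 369.4, 375.3], [311.0, 369.5, 375.3], [312.0, 369.6, 375.3], [313.0, 369.6, 375.3], [314.0, 369.6, 375.3], [315.0, 369.6, 375.3], [316.0, 369.6, 375.3], [317.0, 369.5, 375.3], [318.0, 369.5, 375.4], [319.0, 369.7, 375.5], [320.0, 369.8, 375.5], [321.0, 369.8, 375.5], [322.0, 369.8, 375.5], [323.0, 369.9, 375.6], [324.0, 370.9, 375.7]]
w9 [312 205] 287 323
[[287.0, 201.3, 206.4], [288.0, 200.6, 207.1], [289.0, 200.5, 207.2], [290.0, 200.5, 207.2], [291.0, 200.5, 207.4], [292.0, 200.5, 208.3], [293.0, 200.5, 217.7], [294.0, 200.5, 217.9], [295.0, 200.6, 218.0], [296.0, 200.6, 218.5], [297.0, 200.6, 218.5], [298.0, 200.6, 218.3], [299.0, 200.7, 217.2], [300.0, 200.7, 207.8], [301.0, 200.7, 207.6], [302.0, 200.7, 207.6], [303.0, 200.8, 207.7], [304.0, 201.1, 207.8], [305.0, 202.7, 207.7], [306.0, 204.1, 207.3], [307.0, 204.3, 207.1], [308.0, 204.2, 207.1], [309.0, 204.2, 207.1], [310.0, 204.2, 207.1], [311.0, 204.3, 207.1], [312.0, 204.3, 207.1], [313.0, 204.3, 207.1], [314.0, 204.4, 207.1], [315.0, 204.4, 207.2], [316.0, 204.4, 207.3], [317.0, 204.4, 207.3], [318.0, 204.4, 207.3], [319.0, 204.4, 207.3], [320.0, 204.4, 207.3], [321.0, 204.5, 207.3], [322.0, 204.6, 207.3], [323.0, 204.9, 207.2]]
```

Run:
```python
from h import *
L=lambda n:(lambda d:(d['K'],d['R'],d['t']))(np.load(n+'.npz'))
a,b=L('w8'),L('w9')
for n,p,q in [("bar back top R",(301.8,365.8),(304.7,207.7)),("bar back top L",(280.3,365),(287.5,207.2)),("bar front bot R",(301.8,356),(304.7,200.8)),("bar front bot L",(280.3,355.5),(287.5,200.5)),
 ("line top L",(302.3,375.1),(305.3,207.1)),("line top R",(324.3,375.6),(323.4,207.3)),("line bot L",(302.3,369.5),(305.3,204.2)),("line bot R",(324.3,369.9),(323.4,204.6))]:
    print(n,*tri([(a,p),(b,q)]))
```

```text
bar back top R [0.6648 0.261  0.1508] [np.float64(0.1), np.float64(0.1)]
bar back top L [0.6619 0.2755 0.1504] [np.float64(0.1), np.float64(0.1)]
bar front bot R [0.6698 0.2622 0.1468] [np.float64(0.1), np.float64(0.1)]
bar front bot L [0.6667 0.2768 0.1465] [np.float64(0.1), np.float64(0.1)]
line top L [0.6683 0.2607 0.1648] [np.float64(0.1), np.float64(0.1)]
line top R [0.6715 0.2465 0.1652] [np.float64(0.1), np.float64(0.1)]
line bot L [0.6699 0.2612 0.1613] [np.float64(0.1), np.float64(0.1)]
line bot R [0.6729 0.2468 0.1612] [np.float64(0.1), np.float64(0.1)]
```

The triangulation is consistent. The bar's centre is at z=0.1486 and the line's at 0.1631, so it needs 14.5 mm more, about 130° clockwise. I'll go back to the knob.

move_arm(commands="0.5 0 0 0 0 0 -6.9;0.5 0 0 0 0 0 -6.9;0.5 0 0 0 0 0 -6.9;0.5 0 0 0 0 0 -6.9;0.5 0 0 0 0 0 -6.9;0.5 0 0 0 0 0 -6.9;0.5 0 0 0 0 0 -6.9;0.5 0 0 0 0 0 -6.9;0.5 0 0 0 0 0 -6.9;0.5 0 0 0 0 0 -6.9;0.5 0 0 0 0 0 -6.9;0.5 0 0 0 0 0 -6.9")

```text
t: 21.48
eef_pos: [0.6525, 0.2467, 0.2985]
tool_rot: [0.0, 0.67, 0.742, 0.0]
contact_force: [-0.1, -0.9, -1.0]
gripper_width: 0.499
```

move_arm(commands="0.5 0 0 0 0 0 -6.9;0.5 0 0 0 0 0 -6.9;0.5 -0.65 -2.55 0 0 0 0;0.5 -0.65 -2.55 0 0 0 0;0.5 -0.65 -2.55 0 0 0 0;0.5 -0.65 -2.55 0 0 0 0;0.5 -0.65 -2.55 0 0 0 0;0.5 0 0 2.5 0 0 0;0.5 0 0 2.5 0 0 0;0.5 0 0 2.5 0 0 0;0.5 0 0 0 0 0 0;0.5 0 0 0 0 0 0")

```text
t: 22.48
eef_pos: [0.5419, 0.1737, 0.223]
tool_rot: [-0.0, 0.579, 0.815, -0.001]
contact_force: [-0.8, -0.7, 0.9]
gripper_width: 0.501
```

```bash
python3 -c "
from look import *
a=np.radians(108)
im,cam=look('w10',(.561+.06*np.cos(a),.118+.06*np.sin(a),.16),40)
x,y=proj(cam,(.561+.06*np.cos(a),.118+.06*np.sin(a),.16)).astype(int)
g=im.astype(int);d=((g.max(2)<75)).astype(np.uint8);k=np.zeros_like(d);k[y-60:y+50,x-45:x+45]=1;d*=k
# knob cap: bright disc inside dark
h=im.max(2);n,l,s,c=cv2.connectedComponentsWithStats(((h>120)*k).astype(np.uint8));print([(s[i].tolist(),c[i]) for i in range(1,n) if 15<s[i,4]<400])
n,l,s,c=cv2.connectedComponentsWithStats(d);print([(s[i].tolist(),c[i]) for i in range(1,n) if s[i,4]>60])
"
```

```text
22.4833 [0.5419 0.1737 0.223 ] yaw 109.26208619329317 [-0.8454  0.341   0.5374  1.8495 -0.2027  1.0073  0.1121]
pred [318.8953 254.3485]
crop origin 278 214 scale 5.0
[([333, 194, 19, 6, 48], array([343.4583, 195.2708])), ([310, 220, 23, 12, 182], array([321.3297, 224.4835])), ([284, 239, 23, 9, 98], array([296.5714, 242.3367])), ([279, 247, 7, 9, 38], array([281.9474, 251.    ])), ([313, 251, 13, 13, 136], array([319.1103, 257.3015]))]
[([306, 228, 27, 40, 679], array([318.7599, 245.2504]))]
```

move_arm(commands="0.5 0 0 2 0 0 0;0.5 0 0 2 0 0 0;0.5 0 0 2 0 0 0;0.5 0 0 2 0 0 0;0.5 0 0 1.7 0 0 0;0.5 0 0 0 0 0 0;0 0 0 0 0 0 0;0 0 0 0 0 0 0;0 0 0 0 0 0 0;0 0 0 0 0 0 0;0 0 0 0 0 0 0;0 0 0 0 0 0 0")

```text
t: 23.53
eef_pos: [0.5428, 0.1746, 0.1277]
tool_rot: [0.001, 0.579, 0.816, 0.001]
contact_force: [0.6, -0.3, 6.5]
gripper_width: 0.199
```

move_arm(commands="0 -0.2 1.55 0 0 0 0;0 -0.6 1.45 0 0 0 0;0 -0.95 1.25 0 0 0 0;0 -1.25 0.95 0 0 0 0;0 -1.45 0.6 0 0 0 0;0 -1.55 0.2 0 0 0 0;0 -1.55 -0.2 0 0 0 0;0 -1.45 -0.6 0 0 0 0;0 -0.9 -0.6 0 0 0 0;0 0 0 0 0 0 0;0 0 0 0 0 0 0;0 0 0 0 0 0 0")

```text
t: 24.53
eef_pos: [0.6174, 0.096, 0.1276]
tool_rot: [-0.001, 0.579, 0.816, 0.0]
contact_force: [-3.4, 0.7, 10.6]
gripper_width: 0.197
```

```bash
python3 st.py
```

```text
24.5333 [0.6174 0.096  0.1276] R 0.06052064008925274 phi -21.306563446888422 [-3.4035  0.6695 10.5635] 0.19722686116074165
start [([475, 296, 9, 2, 13], array([478.8462, 296.4615])), ([472, 308, 8, 7, 33], array([475.4848, 312.1818]))]
now [([475, 290, 17, 8, 52], array([485.2115, 294.6346]))]
0.09 [464.8359 317.0313]
0.13 [470.7398 307.8404]
0.162 [475.8155 299.939 ]
```

The knob is at φ=-21°. The scene-camera pointer rose 3.9 px, about 15.6 mm, as intended. I'll release the knob, move over the hub, and check both the pointer and the hub from there.

move_arm(commands="0.6 0 0 0 0 0 0;0.6 0 0 0 0 0 0;0.6 0 0 0 0 0 0;0.6 0 0 -2.4 0 0 0;0.6 0 0 -2.4 0 0 0;0.6 0 0 -2.4 0 0 0;0.6 0 0 0 0 0 -7;0.6 0 0 0 0 0 -7;0.6 0 0 0 0 0 -7;0.6 0 0 0 0 0 -7;0.6 0 0 0 0 0 -7;0.6 0 0 0 0 0 -7")

```text
t: 25.58
eef_pos: [0.6175, 0.0958, 0.198]
tool_rot: [-0.0, 0.245, 0.97, -0.0]
contact_force: [-1.1, -0.2, -1.0]
gripper_width: 0.602
```

move_arm(commands="0.6 0 0 0 0 0 -7;0.6 2 0 0 0 0 0;0.6 2 0 0 0 0 0;0.6 2 0 0 0 0 0;0.6 0 0 0 0 0 0;0.6 0 0 0 0 0 0")

```text
t: 26.08
eef_pos: [0.5613, 0.1186, 0.1982]
tool_rot: [-0.0, 0.188, 0.982, 0.0]
contact_force: [-0.2, 0.4, -0.7]
gripper_width: 0.602
```

```bash
python3 -c "
from look import *
im,cam=look('w11',(.59,.12,.152),100)
for z in(.155,.16,.165,.17):print(z,proj(cam,(.6648,.261,z)),proj(cam,(.6619,.2755,z)))
m=((im[...,2].astype(int)-im[...,1]>60)&(im[...,1]<110)).astype(np.uint8);n,l,s,c=cv2.connectedComponentsWithStats(m);print([(s[i].tolist(),c[i]) for i in range(1,n) if s[i,4]>10])
h=(im.min(2)>150).astype(np.uint8)
# assemble: crop hub + crop pointer
p=proj(cam,(.663,.265,.163)).astype(int);print(p)
a=cv2.resize(im[p[1]-30:p[1]+30,p[0]-30:p[0]+30],(400,400),interpolation=1)
q=proj(cam,(.58,.112,.152)).astype(int);print(q)
b=cv2.resize(im[q[1]-80:q[1]+80,q[0]-80:q[0]+80],(400,400),interpolation=1)
cv2.imwrite('pics/c11.png',np.hstack([a,b]))
"
```

```text
26.0833 [0.5613 0.1186 0.1982] yaw 158.37996885886997 [-0.5636  0.3536  0.3114  1.8541 -0.1309  0.954   0.9991]
pred [339.3474 306.8624]
crop origin 239 206 scale 2.0
0.155 [602.0362 335.4752] [625.9993 323.6519]
0.16 [608.5502 340.1327] [633.1443 328.0879]
0.165 [615.3704 345.0092] [640.6291 332.7349]
0.17 [622.5191 350.1205] [648.4786 337.6084]
[([613, 324, 27, 25, 449], array([626.4878, 336.6637])), ([334, 344, 7, 8, 13], array([335.6154, 346.1538])), ([590, 361, 4, 4, 11], array([591.8182, 362.3636])), ([305, 370, 7, 6, 11], array([307.0909, 371.9091]))]
[619 338]
[320 297]
```

View pics/c11.png

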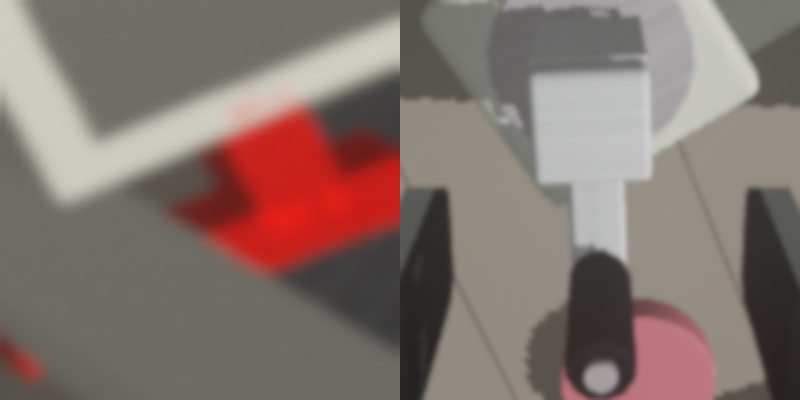

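The left crop shows the bar's top back edge at about (620.5,342.8) px. That gives z≈0.165, the value expected when level with the line. The right crop shows the hub top centre at px (317.2,267.4) and the knob top at (320,367.8).

Run:
```python
from h import *
d=np.load("w11.npz");cam=(d["K"],d["R"],d["t"])
u=lambda x,y:(240+(x-400)/2.5-.2,217+y/2.5-.2)
P=np.array([plane(cam,u(*p),.152) for p in[(532,72),(648,72),(652,180),(540,183)]]);h=P.mean(0);k=plane(cam,u(600,377),.16)
for i,j,o in[(0,1,-90),(3,2,-90),(0,3,0),(1,2,0)]:
    e=P[j]-P[i];print((np.degrees(np.arctan2(e[1],e[0]))+o+360)%180)
e=k-h;print(h,k,np.hypot(*e[:2]),np.degrees(np.arctan2(e[1],e[0])))
```

```text
158.38218719485326
160.0551536736889
161.0855474815998
161.37836298329336
[0.562  0.1168 0.152 ] [0.6197 0.0957 0.16  ] 0.06152057991127235 -20.086616588693992
```

move_arm(commands="0.6 0 -0.1 0 0 0 -1.5;0.6 0 0 1.5 0 0 0;0.6 0 0 1.5 0 0 0;0.6 0 0 1.5 0 0 0;0.6 0 0 1.5 0 0 0;0.6 0 0 1.3 0 0 0;0.6 0 0 0 0 0 0;0 0 0 0 0 0 0;0 0 0 0 0 0 0;0 0 0 0 0 0 0;0 0 0 0 0 0 0;0 0 0 0 0 0 0", force=50)

```text
t: 27.13
eef_pos: [0.5624, 0.1167, 0.1261]
tool_rot: [0.001, 0.176, 0.984, 0.0]
contact_force: [2.3, -2.7, 1.8]
gripper_width: 0.317
```

move_arm(commands="0 0 0 0 0 0 0;0 0 0 -0.5 0 0 0;0 0 0 -0.7 0 0 0;0 0 0 -1 0 0 0;0 0 0 -1 0 0 0;0 0 0 -1 0 0 0;0 0 0 -1 0 0 0;0 0 0 -1 0 0 0;0 0 0 0 0 0 0")

```text
t: 27.88
eef_pos: [0.5627, 0.1177, 0.1898]
tool_rot: [0.001, 0.175, 0.985, 0.001]
contact_force: [0.7, -0.4, -0.9]
gripper_width: 0.316
```

move_arm(commands="0 0.1 -2.5 0 0 0 0;0 0.1 -2.5 0 0 0 0;0 0.1 -2.5 0 0 0 0;0 0.1 -2.5 0 0 0 0;0 0.1 -2.5 0 0 0 0;0 0.1 -2.5 0 0 0 0;0 0.1 -2.5 0 0 0 0;0 0.1 -2.5 0 0 0 0;0 0.1 -2.5 0 0 0 0;0 0.1 -2.5 0 0 0 0;0 0 0 0 0 0 0;0 0 0 0 0 0 0")

```text
t: 28.88
eef_pos: [0.4651, -0.1152, 0.1873]
tool_rot: [-0.0, 0.177, 0.984, 0.0]
contact_force: [0.0, 0.8, -1.5]
gripper_width: 0.318
```

Run:
```python
from look import *
L=lambda n:(lambda d:(d['K'],d['R'],d['t']))(np.load(n+'.npz'))
o=bot.get_obs();print(o["t"],o["eef_pos"],o["tool_rot"],o["gripper_width"],o["contact_force"])
T=fixed(np.load("top0.npz"));S=fixed(np.load("scene0.npz"))
for n,p in(("w3",(109*1.6,148*1.6)),("w1",(46*1.6,151*1.6)),("w5",(59.5*1.6,195*1.6))):print(n,plane(L(n),p,.014))
print(tri([(L("w3"),(174.5,237)),(T,(362.5,277.5)),(S,(286.7,247))]))
# dish rim in w3 by ellipse through a light-grey threshold
im=cv2.imread("pics/w3.png");g=im.astype(int);m=((g[...,0]>g[...,1]+2)&(g.max(2)>90)).astype(np.uint8);k=np.zeros_like(m);k[150:325,90:265]=1
m=cv2.morphologyEx(m*k,cv2.MORPH_CLOSE,np.ones((7,7)));c=max(cv2.findContours(m,0,1)[0],key=cv2.contourArea);e=cv2.fitEllipse(cv2.convexHull(c));print(e,plane(L("w3"),e[0],.012))
```

```text
28.8833 [ 0.4651 -0.1152  0.1873] [-0.0001  0.177   0.9842  0.0001] 0.3177769991887436 [ 0.0226  0.82   -1.5478]
w3 [ 0.4881 -0.1216  0.014 ]
w1 [ 0.4889 -0.1216  0.014 ]
w5 [ 0.4908 -0.1223  0.014 ]
(array([ 0.4898, -0.1233,  0.0065]), [np.float64(2.6), np.float64(1.3), np.float64(3.2)])
((241.76693725585938, 291.0398254394531), (25.15751838684082, 316.4631652832031), 119.75801849365234) [ 0.5706 -0.1126  0.012 ]
```

Four views agree on the dish centre at (0.489, -0.122), and the crank's middle is over it. I'll lower it now.

move_arm(commands="0 0 0 2.2 0 0 0;0 0 0 2.2 0 0 0;0 0 0 2.2 0 0 0;0 0 0 2.2 0 0 0;0 0 0 2.2 0 0 0;0 0 0 2 0 0 0;0 0 0 1.5 0 0 0;0 0 0 0.5 0 0 0;0 0 0 0.4 0 0 0;0 0 0 0 0 0 0;0 0 0 0 0 0 0")

```text
t: 29.8
eef_pos: [0.4665, -0.1138, 0.0338]
tool_rot: [0.0, 0.175, 0.985, 0.0]
contact_force: [0.1, -0.3, -1.3]
gripper_width: 0.321
```

move_arm(commands="0 0 0 0.3 0 0 0;0 0 0 0.3 0 0 0;0 0 0 0.2 0 0 0;0 0 0 0.1 0 0 0;0 0 0 0 0 0 0;0 0 0 0 0 0 0")

```text
t: 30.3
eef_pos: [0.466, -0.1138, 0.0251]
tool_rot: [0.0, 0.175, 0.985, 0.0]
contact_force: [-3.4, 2.6, 10.1]
gripper_width: 0.317
```

Contact at the expected height (10 N). I'll release and rise straight up.

move_arm(commands="0.55 0 0 0 0 0 0;0.55 0 0 0 0 0 0;0.55 0 0 0 0 0 0;0.55 0 0 0 0 0 0;0.55 0 0 -1.5 0 0 0;0.55 0 0 -2.5 0 0 0;0.55 0 0 -2.5 0 0 0;0.55 0 0 -3 0 0 0;0.55 0 0 -3 0 0 0;0.55 0 0 -3 0 0 0;0.55 0 0 0 0 0 0;0.55 0 0 0 0 0 0")

```text
t: 31.3
eef_pos: [0.467, -0.1141, 0.1807]
tool_rot: [0.002, 0.175, 0.985, 0.001]
contact_force: [-0.8, 0.5, -0.7]
gripper_width: 0.55
```

Run:
```python
from look import *
o=bot.get_obs();c=bot.read_camera("wrist");cam=wrist(c,o);im=c["img"];cv2.imwrite("pics/w12.png",im[:,:,::-1]);print(o["t"],o["eef_pos"],o["gripper_width"],o["contact_force"])
s=bot.read_camera("scene");S=fixed(s);cv2.imwrite("pics/s12.png",s["img"][:,:,::-1])
a=np.radians(-20);d=np.array([np.cos(a),np.sin(a),0]);hub=np.array([.466,-.1138,0])
def blob(im,p,f,r,lo,hi):
    k=np.zeros(im.shape[:2],np.uint8);x,y=p.astype(int);k[max(0,y-r):y+r,max(0,x-r):x+r]=1
    n,l,st,ce=cv2.connectedComponentsWithStats((f(im.astype(int))*k).astype(np.uint8));return [(st[i].tolist(),ce[i].round(1)) for i in range(1,n) if lo<st[i,4]<hi]
for nm,i,C in(("wrist",im,cam),("scene",s["img"],S)):
    for z,t,p in((.051,"hub",hub),(.059,"knob",hub+.06*d)):
        q=proj(C,p+[0,0,z]);print(nm,t,"pred",q.round(1),"dark" ,blob(i,q,lambda g:g.max(2)<70,30,40,3000) if t=="knob" else blob(i,q,lambda g:g.min(2)>185,35,60,3000))
exec(open("st.py").read().split("def pointer")[1].join(["def pointer",""]).split("c=bot")[0])
print(pointer(np.ascontiguousarray(s["img"][:,:,::-1]),S))
# bystanders: change between start and now in the top view
t=bot.read_camera("top")["img"][:,:,::-1];b=cv2.imread("pics/top0.png");df=(np.abs(t.astype(int)-b).max(2)>40)
for n,(x,y) in dict(case=(388,163),bottle=(342,210),holder=(391,209),candle=(208,330),brush=(430,335),compact=(283,179)).items():print(n,round(df[y-22:y+22,x-22:x+22].mean(),3))
```

```text
31.3 [ 0.467  -0.1141  0.1807] 0.5503599087625207 [-0.7654  0.5112 -0.7185]
wrist hub pred [318.8 226.3] dark [([303, 210, 34, 51, 1310], array([319.9, 231.3]))]
wrist knob pred [319.1 298.8] dark [([310, 271, 18, 33, 397], array([318.2, 285. ]))]
scene hub pred [289.8 227.1] dark []
scene knob pred [277.2 245.1] dark [([250, 224, 19, 47, 169], array([255.8, 248.5])), ([257, 224, 28, 35, 368], array([274.1, 242.7]))]
[([475, 290, 17, 8, 51], array([485.2941, 294.5882]))]
case 0.0
bottle 0.0
holder 0.0
candle 0.0
brush 0.042
compact 0.0
```

```bash
python3 -c "
from station import bot
print(bot.hand_in())"
```

```text
the job is handed in; nothing more can be done
None
```

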